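Set the coffee grinder to espresso

ROBOT

A 6-joint arm with a two-finger parallel gripper is mounted at the origin on the work surface. World frame = base frame: x ahead of the robot, y to its left, z up, the work surface at z = 0. Lengths are in m, angles in rad, forces in N, time in s.
With the tool pointing down it reaches from about 0.325 to 0.9 m from the base axis. Payload 6.1 kg.
Tool frame: the origin (TCP) lies midway between the tips of the shut fingers; the grasp point (between the pads) lies 19 mm behind it (robot.hold_point_z is the distance from the TCP to the grasp point, in m); z points along the fingers, y is the line along which they close (so a half turn about z gives the same grasp; the last joint's range is limited). The gripper opens to 85 mm and grips with 20 to 120 N. Pads are 22 mm wide; open, the fingers measure 114 mm over their backs; the gripper's body (76 mm by 85 mm) begins 54 mm behind the grasp point. The pads swing forward as they close: fully open they stand 13 mm farther back than shut.
Start: joints at [1.037, 0.22, 1.526, -0, 1.395, -0.126], TCP at [0.248, 0.574, 0.231] pointing down, gripper open.
Joint ranges: [-2.98, 2.98], [-0.91, 2.08], [0.09, 2.57], [-1.24, 4.39], [0.2, 2.65], [-2.68, 2.68]. Speed limits (rad/s): [2.57, 2.57, 3.01, 3.14, 3.14, 3.14].

INTERFACE

Orientations are given as a rotation vector (axis times angle).
In Python, from rig import readout, cams, workorder, regions_of, robot gives the robot as it stands. The module is installed in compiled form; this text tells all that it offers.
- The arm moves only by the tool apply_moves, never from a script. Its argument "motion" is a list of rows, each an object with "twist": the turn, a rotation vector about the tool's x, y, z in rad, a list of three; "dp": the shift along the tool's x, y, z in cm, a list of three; "jaw": the closure, from -1 (fully open) to 1 (shut), so that 0 is half open. A call has 1 to 10 rows; each row shifts and turns the commanded pose from where the row before left it, along the tool's axes as they then stand; what a row does not reach is not made up. A row lasts 1/10 s, in which the tool goes at most 50 mm and 8.59 degrees, less where a joint would pass 70% of its speed; a pose out of reach is approached as far as the arm can. A call with a gripper value outside its range is refused whole. The fingers move at their own pace and stop on an object; the grip force is fixed at half the most. Time passes only in rows, so rows that do not move let the fingers close. It gives the time, the measured TCP pose, the force, the opening and the grip force at its end, in the units of the state.
- readout.observe(): the state, without advancing time (a new reading comes with each control period).
- cams.read_camera(name): name is "scene" or "top"; returns the picture (420x560x3 uint8, red, green, blue); there is no depth.
- cams.camera_params(name): a dict with "vfov" (degrees; the focal length in pixels is half the picture's height over the tangent of half this angle, whatever the lens; pixels are square), "cx", "cy" (the principal point, pixels), "k1" (the pictures are not rectified: a ray, as slopes to the right and down, at radius r is drawn at 1 + k1 r^2 times it, then the intrinsics apply), "R" (3x3) and "t" (3): a world point X has camera coordinates R X + t. Camera axes: x right, y down, z forward; pixel columns grow to the right and rows downward; lengths in m; the calibration is good to about 2 mm. A picture is of the moment at which its call begins. camera_params takes no time and is no camera call.
- workorder.close_job(): hands the job in; it is judged then, once.
Trained networks look in the newest picture that a camera, given by its name, has taken for a name from the list of things; names that differ only in an ending like _2 or _b are one class to them, and where a whole thing is asked for, a point or a joint stands for the part that bears it (a point fixed in the world has none). Each returns a list of dicts, best first, with "conf" (0 to 1); they miss things now and then, are a little off and sometimes report something else, mostly with a low value. They report only what shows in the picture. A call takes as long as a camera call.
- regions_of(name, camera): "region" (420x560 bool, what is visible of it) and "extent" ([left, top, right, bottom] in pixels, round what is visible of it).
The state is a dict: "time_s": time; "joints": joint angles; "joint_vel": joint speeds; "joint_efforts": joint torques, N m; "tcp_pos": TCP position; "ee_rot": TCP orientation; "wrist_force": force on the tool from outside, world axes, zero at the start; "ft_torque": the same for the moment, N m; "width": finger opening in m; "finger_force": force on a finger pad.
Only numpy, scipy, OpenCV 4.12 (cv2) and the standard library are available. Lean on these libraries where they do the work, as an engineer would, in place of code of your own. Each camera call takes 0.05 s, during which the arm holds its last target. There are 200 camera calls.

TASK

Set the coffee grinder on the counter to espresso: with a fingertip, flick the top of its lobed adjusting ring to the right, as seen from the grinder's spout end, click by click, until the red lobe rests at the top, at the dark index line on the barrel. Stop exactly there, for even one click further grinds the burrs together. Go gently and lift nothing: the grinder, its cup and the other things on the counter stay standing where they are.

Things in the scene. Friction and masses are not known exactly. Their poses are not given: they have to be found in the camera images.
- ring_centre (a point): Centre of the grinder's adjusting ring, on its axis, 160 mm above the counter. Axes: x along the barrel from spout end to rear, y to the left seen from the spout end (so right is -y), z up. The ring is 18 mm wide along x: dark hub of radius 46 mm with 8 round lobes, one every 45 degrees, bars of radius 6 mm along x centred 52 mm from the axis; the top lobe's crest is 58 mm above this point.
- ring (a joint): Ring angle (rad), growing as its top moves right (-y). It clicks to rest every 0.785 rad with a lobe at the top: blue 0, green 0.785, yellow 1.571, white 2.356, red (espresso) 3.142, then three dark ones. Starts at blue, green or yellow. About 1 to 2 N at a lobe moves it; let go past half a click, it snaps into the next rest. Turns both ways; stops at -1.15 and 4.30.
- index (a point): Front end, next to the ring, of the dark index line along the top of the white barrel: 12 mm behind (+x) and 44 mm above the ring's centre; 6 mm wide, 30 mm long towards the rear. The barrel behind the ring and the burr chamber in front of it (both white) have radius 42 mm about the ring's axis.
- hopper_top (a point): Top of the wooden knob on the grinder's hopper lid, 105 mm behind (+x) and 86 mm above the ring's centre. Lid 74 mm across. The tallest part of the grinder.
- grinder: The white coffee grinder, 4.5 kg, loose on four rubber feet, base plate 226 x 122 mm, horizontal barrel on a pillar; origin on the counter under the base, 50 mm behind (+x) the ring's plane. Same axes as ring_centre.
- dosing_cup: Loose steel cup on the grinder's base plate (top of plate 22 mm above the counter) under the spout, 62 mm tall, 58 mm across; origin under its centre. Leave alone.
- tamper: Loose dark wooden tamper beside the grinder, 82 mm tall, 58 mm across, standing; origin under its centre. Leave alone.
- bean_jar: Loose amber glass jar of beans with wooden lid beside the grinder, 125 mm tall, 80 mm across; origin under its centre. Leave alone.
- mug: Loose blue mug, 88 mm tall, 80 mm across without its handle; origin under its centre. Leave alone.
- bowl: Loose cream bowl, 60 mm tall, 140 mm across; origin under its centre. Leave alone.
- spice_jar: Loose small glass jar with dark metal lid, 85 mm tall, 48 mm across; origin under its centre. Leave alone.
- scoop: Loose steel spoon lying on the counter, 160 mm long; origin under its middle. Leave alone.

How it is judged:
By the outcome, as a careful person would: the job done as asked, in the order asked, and still so for the second after the job is handed in, with the robot touching nothing.
It also fails if it takes over 48 s, if anything falls off the work surface, if the arm or the gripper's body presses on something with over 40 N, if the wrist force passes 120 N, or if a joint passes its speed limit or range.

## Working session

There is one attempt and no reset: what is moved stays moved. The work goes in short steps, Python scripts to look and compute and a tool call to move; the robot and the scene stay as the last step left them, time stands still between calls to the robot, and variables do not carry over. Pictures are saved under pics/ and viewed, at most 10 in all, crops included, and the job is handed in when it is done.

Besides the shell and the picture viewer there is one more tool, called after ">>>" as name(argument=value, ...) on one line, values as JSON. apply_moves: Moves the arm, as the interface text tells. Its arguments: {"type":"object","properties":{"motion":{"type":"array"}},"required":["motion"]}

```bash
mkdir -p pics; cat > h.py <<'E'
import numpy as np, cv2
from rig import readout, cams, workorder, regions_of, robot
from scipy.spatial.transform import Rotation as Rot
def K(n):
    p=cams.camera_params(n); f=210/np.tan(np.radians(p["vfov"])/2)
    return p,f
def proj(n,X):
    p,f=K(n); c=np.atleast_2d(X)@np.array(p["R"]).T+np.array(p["t"])
    s=c[:,:2]/c[:,2:]; s=s*(1+p["k1"]*(s**2).sum(1,keepdims=True))
    return s*f+[p["cx"],p["cy"]]
def onz(n,uv,z):
    p,f=K(n); d=(np.array(uv,float)-[p["cx"],p["cy"]])/f; s=d.copy()
    for _ in range(20): s=d/(1+p["k1"]*(s**2).sum())
    R=np.array(p["R"]); o=-R.T@np.array(p["t"]); r=R.T@np.array([*s,1])
    return o+r*(z-o[2])/r[2]
def shot(n,name=None,crop=None,k=1):
    im=cams.read_camera(n)
    if name:
        o=im if crop is None else im[crop[1]:crop[3],crop[0]:crop[2]]
        cv2.imwrite("pics/"+name,cv2.resize(o[:,:,::-1],None,fx=k,fy=k,interpolation=cv2.INTER_CUBIC))
    return im
E
python3 - <<'E'
from h import *
shot("scene","s0.png");shot("top","t0.png")
for n in("scene","top"):
    p,f=K(n);print(n,f,p["k1"],-np.array(p["R"]).T@p["t"])
    for o in("grinder","ring","index","hopper_top","ring_centre","tamper","bean_jar","mug","bowl","spice_jar","dosing_cup"):
        for r in regions_of(o,n)[:1]:
            ys,xs=np.nonzero(r["region"]);print(o,round(r["conf"],2),r["extent"],xs.mean().round(1),ys.mean().round(1))
print(readout.observe())
E
```

```text
scene 406.9677348764032 -0.11052149326649688 [1.30424529 0.6054076  0.83393964]
grinder 0.65 [253.4, 200.8, 336.8, 293.3] 289.3 243.0
ring 0.59 [294.0, 201.6, 323.9, 237.4] 312.8 217.4
index 0.73 [252.6, 200.3, 334.6, 288.1] 289.8 242.8
hopper_top 0.58 [251.7, 201.6, 334.0, 293.0] 289.5 242.6
ring_centre 0.64 [250.8, 203.9, 330.9, 288.4] 289.6 242.9
tamper 0.57 [322.1, 270.3, 341.9, 300.2] 330.3 286.7
bean_jar 0.59 [248.5, 206.5, 264.4, 253.1] 254.8 222.9
mug 0.81 [198.0, 169.6, 229.8, 198.4] 214.7 184.0
bowl 0.84 [421.0, 252.2, 471.1, 294.2] 446.0 271.8
spice_jar 0.79 [390.8, 306.3, 411.3, 341.4] 401.3 323.6
dosing_cup 0.65 [304.6, 230.2, 326.4, 259.0] 315.3 245.6
top 420.9094642066299 -0.018994485848071743 [ 0.44617408 -0.00895422  1.26738637]
grinder 0.95 [232.7, 138.5, 294.7, 232.8] 263.7 186.8
ring 0.8 [233.1, 193.1, 274.5, 210.6] 253.8 200.8
index 0.97 [234.1, 142.9, 294.6, 232.4] 263.7 187.0
hopper_top 0.72 [230.3, 138.3, 296.0, 233.0] 263.7 186.9
ring_centre 0.94 [232.5, 139.0, 292.6, 236.6] 263.5 187.2
tamper 0.73 [204.9, 177.0, 227.5, 196.1] 216.5 183.1
bean_jar 0.77 [295.6
[... 259 characters left out ...]
 1.2, 'joints': array([ 1.03691453e+00,  2.20406497e-01,  1.52650605e+00, -1.50611162e-05,
        1.39469041e+00, -1.26083536e-01]), 'joint_vel': array([ 2.88795633e-04,  9.45382866e-04, -1.93133353e-03,  1.95232395e-04,
       -5.47712027e-04, -1.80068366e-05]), 'joint_efforts': array([-9.15424534e-04, -4.96855724e+01, -3.89721859e+01, -5.17573353e-04,
        1.17027914e-03, -9.14447185e-06]), 'tcp_pos': array([0.2478626 , 0.57374106, 0.2312924 ]), 'ee_rot': array([ 6.36132417e-01,  3.07650334e+00, -2.28603769e-05]), 'wrist_force': array([-0.31231958, -0.40119575,  0.51045822]), 'ft_torque': array([ 0.04198445, -0.02636087,  0.02050021]), 'finger_force': 0.0, 'width': 0.08548025425479418}
```

View pics/s0.png

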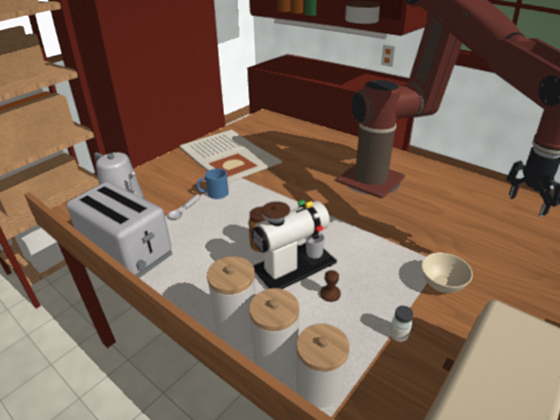

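View pics/t0.png

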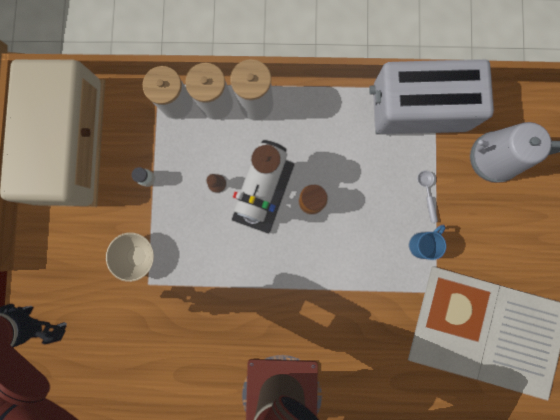

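The views show the grinder in the middle of the mat, with its spout end towards the robot. In the top view the ring is at about (253,201), with blue at right, green, then yellow near the top, and red at far left (237,195). I'll zoom in.

```bash
python3 - <<'E'
from h import *
a=shot("top")[130:240,200:335]; b=shot("scene")[185:305,240:350]
a=cv2.resize(a,(0,0),fx=4,fy=4,interpolation=cv2.INTER_CUBIC);b=cv2.resize(b,(0,0),fx=3.2,fy=3.6666,interpolation=cv2.INTER_CUBIC)[:440]
b=cv2.resize(b,(250,440)) if 540+b.shape[1]>800 else b
cv2.imwrite("pics/z0.png",np.hstack([a,b])[:,:,::-1])
k=onz("top",(266,155),.246)
print("knob",k)
for uv in((253,201),(236,195),(272,209)):print(onz("top",uv,.212 if uv[0]==253 else .16))
# fit grinder pose: ring region centroid and hopper
for o,z in(("tamper",.08),("bean_jar",.125),("mug",.088),("bowl",.06),("spice_jar",.085)):
    r=regions_of(o,"top")[0]["region"];ys,xs=np.nonzero(r);print(o,onz("top",(xs.mean(),ys.mean()),z*.6).round(3))
E
```

```text
knob [0.65996124 0.05070205 0.246     ]
[0.54868114 0.08224376 0.212     ]
[0.56868809 0.13240818 0.16      ]
[0.53366629 0.03584426 0.16      ]
tamper [0.615 0.206 0.048]
bean_jar [ 0.57  -0.077  0.075]
mug [ 0.453 -0.409  0.053]
bowl [0.394 0.456 0.036]
spice_jar [0.628 0.422 0.051]
```

View pics/z0.png

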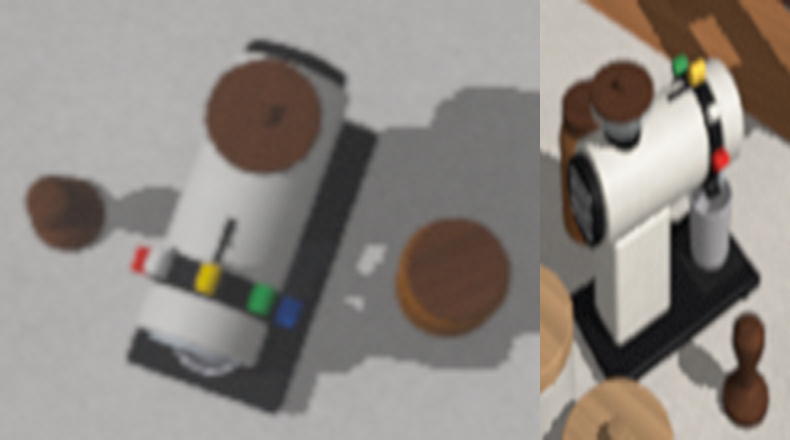

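Yellow is at the top, opposite the index line; green and blue lie to its right, white and red to its left. So two clicks are needed. Next I'll fit the grinder pose.

```bash
cat > fit.py <<'E'
from h import *
from scipy.optimize import least_squares
L=np.array([[0,0,.216],[0,-.0385,.2],[0,-.055,.162],[0,.055,.162],[.105,0,.228],[.012,0,.204],[.042,0,.204]])
uv=np.array([[208,278],[262,298],[288,312],[141,260],[264,115],[217,262],[231,222]])/4+[200,130]
def W(p,L): c,s=np.cos(p[2]),np.sin(p[2]); return np.c_[p[0]+c*L[:,0]-s*L[:,1],p[1]+s*L[:,0]+c*L[:,1],L[:,2]]
r=least_squares(lambda p:(proj("top",W(p,L))-uv).ravel(),[.55,.08,-.3])
print(r.x,r.fun.reshape(-1,2).round(1).tolist())
S=np.array([[0,0,.216],[0,.055,.162],[0.105,0,.246]])
print("scene pred",proj("scene",W(r.x,S)).round(1).tolist())
E
python3 fit.py
```

```text
[ 0.55239912  0.08513923 -0.32057209] [[-0.2, -0.2], [1.0, 0.6], [1.1, 0.4], [-1.2, -0.5], [-0.2, 0.8], [-0.5, -0.1], [0.1, -1.1]]
scene pred [[308.4, 202.7], [320.0, 228.8], [275.4, 205.8]]
```

>>> apply_moves(motion=[{"twist":[0,0,0.148],"dp":[0,0,-0.8],"jaw":1},{"twist":[0,0,0.148],"dp":[0,0,-0.8],"jaw":1},{"twist":[0,0,0.148],"dp":[0,0,-0.8],"jaw":1},{"twist":[0,0,0.148],"dp":[0,0,-0.8],"jaw":1},{"twist":[0,0,0.148],"dp":[0,0,-0.8],"jaw":1},{"twist":[0,0,0.148],"dp":[0,0,-0.8],"jaw":1},{"twist":[0,0,0.148],"dp":[0,0,-0.8],"jaw":1},{"twist":[0,0,0.148],"dp":[0,0,-0.8],"jaw":1},{"twist":[0,0,0.148],"dp":[0,0,-0.8],"jaw":1},{"twist":[0,0,0.148],"dp":[0,0,-0.8],"jaw":1}])

```text
time_s: 2.55
tcp_pos: [0.2478, 0.5737, 0.3116]
ee_rot: [-2.55, -1.835, 0.0]
wrist_force: [1.1, 0.7, 0.3]
width: -0.0
finger_force: 0.0
```

```bash
cat > go.py <<'E'
from h import *
import sys
P=[0.5524,0.0851,-0.3206]
c,s=np.cos(P[2]),np.sin(P[2]); G=np.array([[c,-s,0],[s,c,0],[0,0,1]])
def rep(l=None):
    o=readout.observe(); R=Rot.from_rotvec(o["ee_rot"]).as_matrix()
    print("t",o["time_s"],"local mm",(G.T@(o["tcp_pos"]-[P[0],P[1],.16])*1e3).round(1),"F loc",(G.T@o["wrist_force"]).round(2),"w",round(o["width"],4))
    print("tool in local\n",(G.T@R).round(3), "q6",o["joints"][5].round(2))
    if l is not None:
        d=G@np.array(l)+[P[0],P[1],.16]-o["tcp_pos"]; print("dp cm",(R.T@d*100).round(2))
if __name__=="__main__": rep([float(a)/1e3 for a in sys.argv[1:]] or None)
E
python3 go.py 0 20 145
```

```text
t 2.55 local mm [-443.   367.8  151.6] F loc [0.86 1.05 0.3 ] w -0.0
tool in local
 [[ 0.003  1.    -0.   ]
 [ 1.    -0.003 -0.   ]
 [-0.    -0.    -1.   ]] q6 1.36
dp cm [-34.66  44.39   0.66]
```

>>> apply_moves(motion=[{"twist":[0,0,0],"dp":[-3,3.85,0],"jaw":1},{"twist":[0,0,0],"dp":[-3,3.85,0],"jaw":1},{"twist":[0,0,0],"dp":[-3,3.85,0],"jaw":1},{"twist":[0,0,0],"dp":[-3,3.85,0],"jaw":1},{"twist":[0,0,0],"dp":[-3,3.85,0],"jaw":1},{"twist":[0,0,0],"dp":[-3,3.85,0],"jaw":1},{"twist":[0,0,0],"dp":[-3,3.85,0],"jaw":1},{"twist":[0,0,0],"dp":[-3,3.85,0],"jaw":1},{"twist":[0,0,0],"dp":[-3,3.85,0],"jaw":1},{"twist":[0,0,0],"dp":[-3,3.85,0],"jaw":1}])

```text
time_s: 3.55
tcp_pos: [0.521, 0.1668, 0.3116]
ee_rot: [2.544, 1.843, 0.001]
wrist_force: [1.0, 0.6, -0.1]
width: 0.0001
finger_force: 0.0
```

```bash
python3 go.py 0 22 80
```

```text
t 3.55 local mm [-55.5  67.7 151.6] F loc [ 0.76  0.87 -0.14] w 0.0001
tool in local
 [[-0.004  1.     0.001]
 [ 1.     0.004  0.   ]
 [ 0.     0.001 -1.   ]] q6 0.48
dp cm [-4.59  5.53  7.17]
```

>>> apply_moves(motion=[{"twist":[0,0,0],"dp":[-1.5,1.8,0],"jaw":1},{"twist":[0,0,0],"dp":[-1.5,1.8,1],"jaw":1},{"twist":[0,0,0],"dp":[-1.5,1.9,2],"jaw":1},{"twist":[0,0,0],"dp":[0,0,2],"jaw":1},{"twist":[0,0,0],"dp":[0,0,1.6],"jaw":1},{"twist":[0,0,0],"dp":[0,0,0.5],"jaw":1},{"twist":[0,0,0],"dp":[0,0,0],"jaw":1}])

```text
time_s: 4.25
tcp_pos: [0.5577, 0.1092, 0.2396]
ee_rot: [-2.543, -1.843, 0.002]
wrist_force: [0.7, 0.8, 0.6]
width: -0.0001
finger_force: 0.0
```

```bash
python3 - <<'E'
from h import *
import go
go.rep([0,22,50e-3])
go.rep([0,.022,.050])
b=shot("scene")[150:270,240:370]
cv2.imwrite("pics/z1.png",cv2.resize(b[:,:,::-1],None,fx=5,fy=5,interpolation=cv2.INTER_CUBIC))
print((proj("scene",readout.observe()["tcp_pos"])-[240,150])*5)
E
```

```text
t 4.25 local mm [-2.5 24.6 79.6] F loc [0.44 0.99 0.64] w -0.0001
tool in local
 [[-0.004  1.    -0.002]
 [ 1.     0.004 -0.001]
 [-0.    -0.002 -1.   ]] q6 0.37
dp cm [2.19752e+03 9.83000e+00 1.85000e+00]
t 4.25 local mm [-2.5 24.6 79.6] F loc [0.44 0.99 0.64] w -0.0001
tool in local
 [[-0.004  1.    -0.002]
 [ 1.     0.004 -0.001]
 [-0.    -0.002 -1.   ]] q6 0.37
dp cm [-0.26  0.26  2.96]
[[374.14968816 245.24349915]]
```

View pics/z1.png

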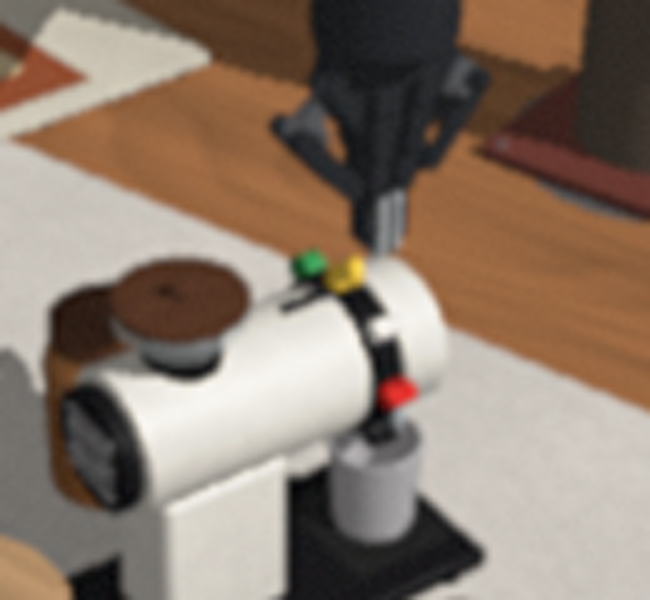

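The tip is at about (380,245) in the crop, just left of yellow (345,272) and above the ring. I'll descend into the gap.

>>> apply_moves(motion=[{"twist":[0,0,0],"dp":[0,0.25,1],"jaw":1},{"twist":[0,0,0],"dp":[0,0,1],"jaw":1},{"twist":[0,0,0],"dp":[0,0,0.7],"jaw":1},{"twist":[0,0,0],"dp":[0,0,0.2],"jaw":1},{"twist":[0,0,0],"dp":[0,0,0],"jaw":1}])

```text
time_s: 4.8
tcp_pos: [0.5604, 0.108, 0.2106]
ee_rot: [-2.544, -1.843, 0.002]
wrist_force: [0.3, -0.3, -0.3]
width: 0.0004
finger_force: 0.0
```

```bash
python3 go.py 0 8 50
```

```text
t 4.8 local mm [ 0.4 24.3 50.6] F loc [ 0.36 -0.16 -0.34] w 0.0004
tool in local
 [[-0.004  1.    -0.001]
 [ 1.     0.004 -0.   ]
 [-0.    -0.001 -1.   ]] q6 0.37
dp cm [-1.63 -0.04  0.06]
```

>>> apply_moves(motion=[{"twist":[0,0,0],"dp":[-0.4,0,0],"jaw":1},{"twist":[0,0,0],"dp":[-0.3,0,0],"jaw":1},{"twist":[0,0,0],"dp":[-0.3,0,0],"jaw":1},{"twist":[0,0,0],"dp":[-0.3,0,0],"jaw":1},{"twist":[0,0,0],"dp":[-0.3,0,0],"jaw":1},{"twist":[0,0,0],"dp":[-0.2,0,0],"jaw":1},{"twist":[0,0,0],"dp":[0,0,0],"jaw":1}])

```text
time_s: 5.5
tcp_pos: [0.5552, 0.0905, 0.2115]
ee_rot: [2.544, 1.842, 0.0]
wrist_force: [-0.2, -0.4, 2.3]
width: -0.0001
finger_force: 0.7
```

```bash
python3 - <<'E'
from h import *
import go
go.rep([0,0,.050])
a=shot("top")[160:240,210:310]; b=shot("scene")[170:250,270:350]
f=lambda i,s:cv2.resize(i,s,interpolation=cv2.INTER_CUBIC)
cv2.imwrite("pics/z2.png",np.hstack([f(a,(400,320)),f(b,(400,400))[:320]])[:,:,::-1])
E
```

```text
t 5.5 local mm [ 1.   6.  51.5] F loc [-0.1  -0.41  2.31] w -0.0001
tool in local
 [[-0.003  1.     0.   ]
 [ 1.     0.003 -0.   ]
 [-0.     0.    -1.   ]] q6 0.34
dp cm [-0.6  -0.1   0.15]
```

View pics/z2.png

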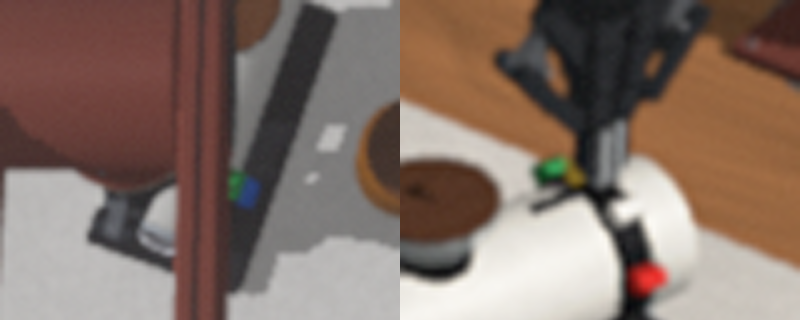

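The finger is behind yellow. White has shifted to about (315,212) and red to (319,226), so the ring is turning. Continuing.

>>> apply_moves(motion=[{"twist":[0,0,0],"dp":[-0.3,0,0],"jaw":1},{"twist":[0,0,0],"dp":[-0.3,0,0],"jaw":1},{"twist":[0,0,0],"dp":[-0.2,0,0],"jaw":1},{"twist":[0,0,0],"dp":[0,0,0],"jaw":1}])

```text
time_s: 6.0
tcp_pos: [0.5523, 0.0828, 0.211]
ee_rot: [-2.544, -1.843, 0.002]
wrist_force: [-0.0, 0.0, 0.2]
width: 0.0003
finger_force: 0.2
```

```bash
cat > lobes.py <<'E'
from h import *
import go
def ang():
    im=shot("scene"); hsv=cv2.cvtColor(im,cv2.COLOR_RGB2HSV)
    def w(a): return (go.G@np.array([[0]*len(a),55*np.sin(a),55*np.cos(a)])/1e3).T+[go.P[0],go.P[1],.16]
    A=np.radians(np.arange(-100,140)); px=proj("scene",w(A))
    for n,ok in(("red",lambda h:(h<6)|(h>174)),("yellow",lambda h:(h>20)&(h<34)),("green",lambda h:(h>45)&(h<80))):
        m=ok(hsv[...,0].astype(int))&(hsv[...,1]>150)&(hsv[...,2]>70); m[:190]=0;m[245:]=0;m[:,:290]=0;m[:,332:]=0
        ys,xs=np.nonzero(m)
        if len(xs)>2:
            d=np.hypot(*(px-[xs.mean(),ys.mean()]).T);print(n,len(xs),xs.mean().round(1),ys.mean().round(1),"deg left of top",np.degrees(A[d.argmin()]).round(0),"off",d.min().round(1))
    return im
if __name__=="__main__": go.rep([0,-.005,.05]); ang()
E
python3 lobes.py
```

```text
t 6.0 local mm [ 0.6 -2.2 51. ] F loc [-0.01  0.02  0.24] w 0.0003
tool in local
 [[-0.003  1.    -0.001]
 [ 1.     0.003 -0.001]
 [-0.001 -0.001 -1.   ]] q6 0.33
dp cm [-0.28 -0.07  0.1 ]
red 33 317.8 222.9 deg left of top 68.0 off 1.5
yellow 12 303.1 203.8 deg left of top -24.0 off 3.2
```

>>> apply_moves(motion=[{"twist":[0,0,0],"dp":[-0.2,0,0],"jaw":1},{"twist":[0,0,0],"dp":[-0.2,0,0],"jaw":1},{"twist":[0,0,0],"dp":[0,0,0],"jaw":1}])

```text
time_s: 6.35
tcp_pos: [0.5512, 0.0791, 0.2112]
ee_rot: [2.544, 1.843, -0.001]
wrist_force: [-0.2, -0.5, -0.3]
width: -0.0002
finger_force: 0.0
```

```bash
python3 lobes.py
```

```text
t 6.35 local mm [ 0.8 -6.1 51.2] F loc [-0.01 -0.56 -0.35] w -0.0002
tool in local
 [[-0.003  1.    -0.   ]
 [ 1.     0.003 -0.001]
 [-0.001 -0.    -1.   ]] q6 0.32
dp cm [ 0.11 -0.08  0.12]
red 33 317.8 222.1 deg left of top 66.0 off 1.4
yellow 12 302.8 203.5 deg left of top -28.0 off 3.0
```

>>> apply_moves(motion=[{"twist":[0,0,0],"dp":[-0.2,0,0],"jaw":1},{"twist":[0,0,0],"dp":[-0.1,0,0],"jaw":1},{"twist":[0,0,0],"dp":[0,0,0],"jaw":1}])

```text
time_s: 6.7
tcp_pos: [0.5504, 0.0764, 0.2113]
ee_rot: [2.544, 1.843, -0.0]
wrist_force: [0.1, -0.3, -0.1]
width: 0.0
finger_force: 0.0
```

```bash
python3 lobes.py
```

```text
t 6.7 local mm [ 0.9 -8.8 51.3] F loc [ 0.22 -0.22 -0.06] w 0.0
tool in local
 [[-0.003  1.    -0.   ]
 [ 1.     0.003 -0.   ]
 [-0.    -0.    -1.   ]] q6 0.31
dp cm [ 0.38 -0.08  0.13]
red 34 317.0 219.4 deg left of top 58.0 off 1.5
yellow 13 301.8 203.0 deg left of top -38.0 off 2.3
```

>>> apply_moves(motion=[{"twist":[0,0,0],"dp":[-0.3,0,-0.3],"jaw":1},{"twist":[0,0,0],"dp":[-0.2,0,-0.5],"jaw":1},{"twist":[0,0,0],"dp":[0,0,-1],"jaw":1},{"twist":[0,0,0],"dp":[0,0,-1.2],"jaw":1},{"twist":[0,0,0],"dp":[0,0,0],"jaw":1}])

```text
time_s: 7.25
tcp_pos: [0.5505, 0.0719, 0.2444]
ee_rot: [2.542, 1.841, 0.006]
wrist_force: [0.8, -0.1, 0.1]
width: -0.0
finger_force: 0.0
```

```bash
python3 - <<'E'
from h import *
import go,lobes
go.rep([0,.024,.0505])
b=lobes.ang()[170:250,270:350]
cv2.imwrite("pics/z3.png",cv2.resize(b[:,:,::-1],(480,480),interpolation=cv2.INTER_CUBIC))
E
```

```text
t 7.25 local mm [  2.3 -13.1  84.4] F loc [0.78 0.2  0.14] w -0.0
tool in local
 [[-0.004  1.     0.005]
 [ 1.     0.004  0.002]
 [ 0.002  0.005 -1.   ]] q6 0.3
dp cm [ 3.71 -0.23  3.4 ]
red 33 315.7 215.2 deg left of top 45.0 off 1.3
yellow 30 301.3 202.4 deg left of top -41.0 off 1.6
```

View pics/z3.png

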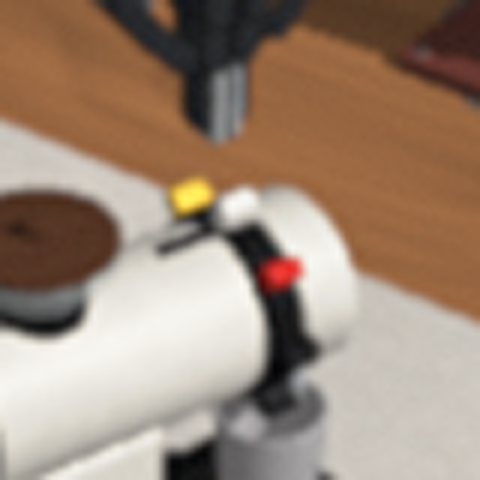

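The first click is done: white (238,205 in the crop) is at the index line and red is 45° left of the top. I'll repeat it with the same positions.

>>> apply_moves(motion=[{"twist":[0,0,0],"dp":[2,0,0],"jaw":1},{"twist":[0,0,0],"dp":[1.7,-0.2,0],"jaw":1},{"twist":[0,0,0],"dp":[0,0,0],"jaw":1},{"twist":[0,0,0],"dp":[0,0,1],"jaw":1},{"twist":[0,0,0],"dp":[0,0,1.2],"jaw":1},{"twist":[0,0,0],"dp":[0,0,0.8],"jaw":1},{"twist":[0,0,0],"dp":[0,0,0.3],"jaw":1},{"twist":[0,0,0],"dp":[0,0,0],"jaw":1}])

```text
time_s: 8.1
tcp_pos: [0.558, 0.1073, 0.2072]
ee_rot: [-2.544, -1.842, 0.003]
wrist_force: [-0.3, -0.6, 0.1]
width: -0.0
finger_force: 0.0
```

```bash
python3 go.py 0 -6 51
```

```text
t 8.1 local mm [-1.7 22.8 47.2] F loc [-0.07 -0.67  0.09] w -0.0
tool in local
 [[-0.003  1.    -0.002]
 [ 1.     0.003 -0.001]
 [-0.001 -0.002 -1.   ]] q6 0.37
dp cm [-2.88  0.16 -0.38]
```

Slightly low (47 mm), so I'll raise it to about 51 mm and then push.

>>> apply_moves(motion=[{"twist":[0,0,0],"dp":[0,0.15,-0.38],"jaw":1},{"twist":[0,0,0],"dp":[-0.4,0,0],"jaw":1},{"twist":[0,0,0],"dp":[-0.4,0,0],"jaw":1},{"twist":[0,0,0],"dp":[-0.3,0,0],"jaw":1},{"twist":[0,0,0],"dp":[-0.3,0,0],"jaw":1},{"twist":[0,0,0],"dp":[-0.3,0,0],"jaw":1},{"twist":[0,0,0],"dp":[-0.3,0,0],"jaw":1},{"twist":[0,0,0],"dp":[-0.3,0,0],"jaw":1},{"twist":[0,0,0],"dp":[-0.3,0,0],"jaw":1},{"twist":[0,0,0],"dp":[-0.2,0,0],"jaw":1}])

```text
time_s: 9.1
tcp_pos: [0.5506, 0.0803, 0.2115]
ee_rot: [-2.544, -1.842, 0.002]
wrist_force: [0.5, 1.2, 0.5]
width: 0.0003
finger_force: 0.4
```

```bash
python3 lobes.py
```

```text
t 9.1 local mm [-0.1 -5.1 51.5] F loc [0.09 1.26 0.52] w 0.0003
tool in local
 [[-0.003  1.    -0.001]
 [ 1.     0.003 -0.001]
 [-0.001 -0.001 -1.   ]] q6 0.32
dp cm [0.01 0.01 0.15]
red 36 312.3 209.4 deg left of top 25.0 off 1.4
yellow 8 298.8 204.6 deg left of top -66.0 off 1.1
```

>>> apply_moves(motion=[{"twist":[0,0,0],"dp":[-0.2,0,0],"jaw":1},{"twist":[0,0,0],"dp":[-0.2,0,0],"jaw":1},{"twist":[0,0,0],"dp":[0,0,0],"jaw":1}])

```text
time_s: 9.45
tcp_pos: [0.5497, 0.0765, 0.2118]
ee_rot: [-2.544, -1.843, 0.001]
wrist_force: [0.0, -0.5, 0.1]
width: 0.0001
finger_force: 0.0
```

```bash
python3 lobes.py
```

```text
t 9.45 local mm [ 0.1 -9.1 51.8] F loc [ 0.16 -0.46  0.13] w 0.0001
tool in local
 [[-0.003  1.    -0.001]
 [ 1.     0.003 -0.001]
 [-0.001 -0.001 -1.   ]] q6 0.31
dp cm [ 0.41 -0.01  0.18]
red 34 311.0 208.0 deg left of top 19.0 off 1.6
```

>>> apply_moves(motion=[{"twist":[0,0,0],"dp":[-0.2,0,0],"jaw":1},{"twist":[0,0,0],"dp":[0,0,0],"jaw":1}])

```text
time_s: 9.7
tcp_pos: [0.5493, 0.0747, 0.2121]
ee_rot: [2.544, 1.843, -0.0]
wrist_force: [-0.1, -0.6, 0.2]
width: -0.0001
finger_force: 0.4
```

```bash
python3 lobes.py
```

```text
t 9.7 local mm [  0.3 -10.9  52.1] F loc [ 0.06 -0.64  0.16] w -0.0001
tool in local
 [[-0.004  1.    -0.   ]
 [ 1.     0.004 -0.   ]
 [-0.    -0.    -1.   ]] q6 0.31
dp cm [ 0.59 -0.03  0.21]
red 38 309.2 205.8 deg left of top 9.0 off 1.6
```

>>> apply_moves(motion=[{"twist":[0,0,0],"dp":[-0.3,0,-0.3],"jaw":1},{"twist":[0,0,0],"dp":[-0.2,0,-0.5],"jaw":1},{"twist":[0,0,0],"dp":[0,0,-1],"jaw":1},{"twist":[0,0,0],"dp":[0,0,-2],"jaw":1},{"twist":[0,0,0],"dp":[0,0,-3],"jaw":1},{"twist":[0,0,0],"dp":[0,0,-3],"jaw":1},{"twist":[0,0,0],"dp":[0,0,0],"jaw":1}])

```text
time_s: 10.45
tcp_pos: [0.5502, 0.0702, 0.3167]
ee_rot: [2.539, 1.84, 0.012]
wrist_force: [0.7, 0.2, 0.7]
width: -0.0002
finger_force: 0.0
```

```bash
python3 - <<'E'
from h import *
import go,lobes
go.rep()
im=lobes.ang(); b=im[170:290,240:360]
cv2.imwrite("pics/z4.png",cv2.resize(b[:,:,::-1],(600,600),interpolation=cv2.INTER_CUBIC))
E
```

```text
t 10.45 local mm [  2.7 -14.9 156.7] F loc [0.59 0.37 0.69] w -0.0002
tool in local
 [[-0.004  1.     0.009]
 [ 1.     0.004  0.003]
 [ 0.003  0.009 -1.   ]] q6 0.3
red 39 308.4 204.9 deg left of top 5.0 off 1.5
```

View pics/z4.png

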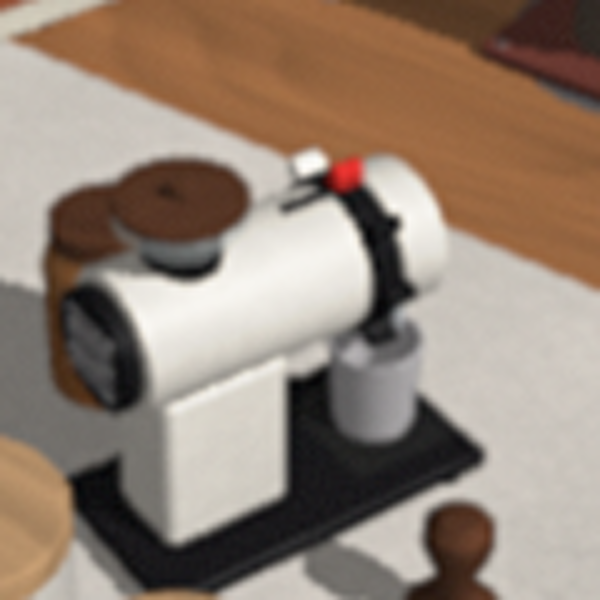

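Red now sits at (309,204.6), the same pixel where yellow rested at the start, at the index line. The grinder and cup haven't moved. I'll hand it in.

```bash
python3 -c "
from h import *
print(workorder.close_job())"
```

```text
the job is handed in; nothing more can be done
None
```

The ring is set to espresso: it took two clicks from yellow, the red lobe now rests at the index line, and the job is handed in with the arm clear; the grinder and cup look unmoved in the last picture.

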